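# Tally three parcels in loading order

## Task

Tally the three parcels in loading order, biggest first: with shut fingertips push down the round plunger of the largest parcel, then that of the middle-sized parcel, then that of the smallest; each parcel's plunger stands on the same steel plate, just to its right as the robot sees it. Press each gently, all the way down but not hard against its stop; it stays down by itself, so a plunger pushed out of turn spoils the tally. Pick nothing up, and leave the parcels and the other things on the bench where they stand.

Things in the scene. Friction and masses are not known exactly. Their poses are not given: they have to be found in the camera images.
- plunger_large (a joint): how far the plunger beside the large parcel is pushed in, in m: 0 = up, 0.012 = right down on its stop, downward is positive; starts at 0 to 0.002; counts as down from 0.008. It slides against about 3 N of friction (plus about 1 N at 20 mm/s), has no spring and stays where it is left.
- plunger_large_top (a point): centre of the top face of that plunger's round flat grey cap, 38 mm across and 12 mm thick; when up it lies 86 mm above the bench, 12 mm lower when pushed in. The cap slides straight down on a black round housing (46 mm across, top 62 mm above the bench, where a cap pushed right down comes to rest).
- station_large: fixed tally station of the large parcel: a 4 mm steel plate, its narrow end (64 mm wide) carrying the plunger, its wider part (110 mm) carrying the parcel. Origin on the bench top straight below the plunger; its y axis points from the plunger to the parcel, that is to the left as the robot sees it, turned by up to 0.15 rad. All three stations are alike and may stand in any order along the bench.
- parcel_large: the large closed cardboard parcel, 128 x 156 x 61 mm (depth, width, height), loose on its station's plate, its centre 127 mm to the left (+y) of the plunger, give or take 6 mm; origin at the centre of its underside, z up.
- plunger_middle (a joint): how far the plunger beside the middle parcel is pushed in, in m: 0 = up, 0.012 = right down on its stop, downward is positive; starts at 0 to 0.002; counts as down from 0.008. It slides against about 3 N of friction (plus about 1 N at 20 mm/s), has no spring and stays where it is left.
- plunger_middle_top (a point): centre of the top face of that plunger's round flat grey cap, 38 mm across and 12 mm thick; when up it lies 86 mm above the bench, 12 mm lower when pushed in. The cap slides straight down on a black round housing (46 mm across, top 62 mm above the bench, where a cap pushed right down comes to rest).
- station_middle: fixed tally station of the middle parcel: a 4 mm steel plate, its narrow end (64 mm wide) carrying the plunger, its wider part (110 mm) carrying the parcel. Origin on the bench top straight below the plunger; its y axis points from the plunger to the parcel, that is to the left as the robot sees it, turned by up to 0.15 rad. All three stations are alike and may stand in any order along the bench.
- parcel_middle: the middle closed cardboard parcel, 108 x 151 x 41 mm (depth, width, height), loose on its station's plate, its centre 124 mm to the left (+y) of the plunger, give or take 6 mm; origin at the centre of its underside, z up.
- plunger_small (a joint): how far the plunger beside the small parcel is pushed in, in m: 0 = up, 0.012 = right down on its stop, downward is positive; starts at 0 to 0.002; counts as down from 0.008. It slides against about 3 N of friction (plus about 1 N at 20 mm/s), has no spring and stays where it is left.
- plunger_small_top (a point): centre of the top face of that plunger's round flat grey cap, 38 mm across and 12 mm thick; when up it lies 86 mm above the bench, 12 mm lower when pushed in. The cap slides straight down on a black round housing (46 mm across, top 62 mm above the bench, where a cap pushed right down comes to rest).
- station_small: fixed tally station of the small parcel: a 4 mm steel plate, its narrow end (64 mm wide) carrying the plunger, its wider part (110 mm) carrying the parcel. Origin on the bench top straight below the plunger; its y axis points from the plunger to the parcel, that is to the left as the robot sees it, turned by up to 0.15 rad. All three stations are alike and may stand in any order along the bench.
- parcel_small: the small closed cardboard parcel, 123 x 94 x 36 mm (depth, width, height), loose on its station's plate, its centre 98 mm to the left (+y) of the plunger, give or take 6 mm; origin at the centre of its underside, z up.
- stamp: bystander: loose rubber stamp standing upright, 32 x 48 x 67 mm, about 90 mm behind (+x of) a plunger; origin at the centre of its underside.
- tape_measure: bystander: loose tape measure in its case, 81 x 92 x 31 mm, about 90 mm behind (+x of) a plunger; origin at the centre of its underside.
- ink_pad: bystander: loose closed flat stamp pad, 72 x 98 x 17 mm, about 90 mm behind (+x of) a plunger; origin at the centre of its underside.
- stapler: bystander: loose desk stapler, 96 x 143 x 44 mm, at the left end of the bench; origin at the centre of its underside.
- rack_front (a point): fixed pipe rack with shelves over the back of the bench: this point lies on the robot-facing side of its front rails, 0.5 m above the bench. Front posts and rails (28 mm pipe, with thicker feet and clamps) all stand in this upright plane, 0.09 to 0.14 m beyond the plungers: keep the gripper and arm on the robot's side of it.

How it is judged:
On the way, in this order (a step that is already met when the one before it is completed fails the run):
1. the largest parcel's plunger is down, the other two still up (value of joint plunger_large above 0.008 m and value of joint each of plunger_middle, plunger_small below 0.005 m), for 0.2 s.
2. the middle parcel's plunger is down too, the smallest's still up (value of joint each of plunger_large, plunger_middle above 0.008 m and value of joint plunger_small below 0.005 m), for 0.2 s.
3. all three plungers are down (value of joint each of plunger_large, plunger_middle, plunger_small above 0.008 m), for 0.2 s.
At the end, for the whole second after the job is handed in: All three plungers are pushed in by more than 8 of their 12 mm; the parcels and the loose bystanders are at rest, upright, within 20 mm of where they started (all of step 3 and distance of each of parcel_large, parcel_middle, parcel_small, stamp, tape_measure, ink_pad, stapler from where it was at the start of the episode below 0.02 m and angle between each of parcel_large, parcel_middle, parcel_small, stamp, tape_measure, ink_pad, stapler's own z axis and vertical below 0.15 rad and linear speed of each of parcel_large, parcel_middle, parcel_small, stamp, tape_measure, ink_pad, stapler below 0.03 m/s); the robot touches nothing.
It fails at once if the middle parcel's plunger is pushed (over 5 mm) before the largest's is down (value of joint plunger_middle above 0.005 m and value of joint plunger_large below 0.008 m).
It fails at once if the smallest parcel's plunger is pushed (over 5 mm) before the middle's is down (value of joint plunger_small above 0.005 m and value of joint plunger_middle below 0.008 m).
It fails at once if the robot presses a plunger or its station with more than 30 N (contact force between any of the arm, the fingers and station_large above 30 N or contact force between any of the arm, the fingers and station_middle above 30 N or contact force between any of the arm, the fingers and station_small above 30 N).
It fails at once if a parcel or bystander is lifted more than 15 mm (height (world z) of any of parcel_large, parcel_middle, parcel_small above 0.019 m or height (world z) of any of stamp, tape_measure, ink_pad, stapler above 0.015 m).
It fails at once if a parcel or bystander is shifted more than 20 mm (distance of any of parcel_large, parcel_middle, parcel_small, stamp, tape_measure, ink_pad, stapler from where it was at the start of the episode above 0.02 m).
It also fails if it takes over 61 s, if anything falls off the work surface, if the arm or the gripper's body presses on something with over 40 N, if the wrist force passes 120 N, or if a joint passes its speed limit or range.

## Robot

A 6-joint arm with a two-finger parallel gripper is mounted at the origin on a cart in front of the work surface, level with it; the furniture and walls round the work are solid. World frame = base frame: x ahead of the robot, y to its left, z up, the work surface at z = 0. Lengths are in m, angles in rad, forces in N, time in s.
With the tool pointing down it reaches from about 0.275 to 0.75 m from the base axis. Payload 10.2 kg.
Tool frame: the origin (TCP) lies on the centre line of the jaws, within the pads' length; the fingertips stand env.nose_length ahead of it and the grasp point (between the pads) lies 11 mm behind it (env.nose_length is the distance from the TCP to the fingertips, in m); z points along the fingers, y is the line along which they close (so a half turn about z gives the same grasp; the last joint's range is limited). The gripper opens to 88 mm and grips with 3 to 60 N. Pads are 18 mm wide; open, the fingers measure 123 mm over their backs; the gripper's body (75 mm by 187 mm) begins 45 mm behind the grasp point.
Start: joints at [0.964, 0.313, 1.498, -0, 1.331, -0.223], TCP at [0.197, 0.487, 0.207] pointing down, gripper open.
Joint ranges: [-2.94, 2.94], [-0.97, 2.17], [0.19, 2.56], [-1.23, 4.37], [0.02, 3.11], [-2.88, 2.88]. Speed limits (rad/s): [2.39, 2.39, 3.01, 3.14, 3.14, 3.14].

## Interface

Orientations are given as a unit quaternion [w, x, y, z].
In Python, from plant import env gives the robot as it stands.
- The arm moves only by the tool move_arm, never from a script. Its argument "targets" is one flat list of numbers, 7 for each row, row after row: the shift along the tool's x, y, z in units of 0.05 m (1.0 is 0.05 m), then the turn, a rotation vector about the tool's x, y, z in units of 4 degrees (1.0 is 4 degrees), then the finger opening in mm, from 0 to 88.1. In form: [dx, dy, dz, wx, wy, wz, gripper, dx, dy, dz, wx, wy, wz, gripper, ...]. A call has 1 to 12 rows; each row shifts and turns the commanded pose from where the row before left it, along the tool's axes as they then stand; what a row does not reach is not made up. A row lasts 1/10 s, in which the tool goes at most 50 mm and 8.59 degrees, less where a joint would pass 70% of its speed; a pose out of reach is approached as far as the arm can. A call with a number of a shift or a turn outside -1 to 1 is refused whole. A call with a gripper value outside its range is refused whole. The fingers move at their own pace and stop on an object; "squeeze" is the grip in N (left out, the last holds). Time passes only in rows, so rows that do not move let the fingers close. It gives the time, the measured TCP pose, the force, the opening and the grip force at its end, in the units of the state.
- env.observe(): the state, without advancing time (a new reading comes with each control period).
- env.get_image(name): name is "scene" or "top"; returns a dict with "img" (480x640x3 uint8, red, green, blue), "z_map" (480x640 float32, m along the optical axis (not along the pixel's ray), 0 where there is no reading), "mtx" (3x3 intrinsics, pixels), "xyz" and "rotation" of the camera in the world. Camera axes: x right, y down, z forward; pixel columns grow to the right and rows downward; lengths in m; the calibration is good to about 2 mm. A picture is of the moment at which its call begins.
- env.job_done(): hands the job in; it is judged then, once.
The state is a dict: "time": time; "joint_positions": joint angles; "qvel": joint speeds; "tau": joint torques, N m; "eef_pos": TCP position; "tcp_rot": TCP orientation; "wrist_force": force on the tool from outside, world axes, zero at the start; "ft_torque": the same for the moment, N m; "opening": finger opening in m; "gripper_force": force on a finger pad.
Only numpy, scipy, OpenCV 4.12 (cv2) and the standard library are available. Lean on these libraries where they do the work, as an engineer would, in place of code of your own. Each camera call takes 0.05 s, during which the arm holds its last target. There are 200 camera calls.

## Working session

There is one attempt and no reset: what is moved stays moved. The work goes in short steps, Python scripts to look and compute and a tool call to move; the robot and the scene stay as the last step left them, time stands still between calls to the robot, and variables do not carry over. Pictures are saved under pics/ and viewed, at most 10 in all, crops included, and the job is handed in when it is done.

Besides the shell and the picture viewer there is one more tool, called after "Emit:" by a JSON object that holds its "fn" and its "kwargs", one argument or row to a line. move_arm: Moves the arm, as the interface text tells. Its arguments: {"type":"object","properties":{"targets":{"type":"array","items":{"type":"number"}},"squeeze":{"type":"number"}},"required":["targets"]}

```bash
mkdir -p pics
cat > h.py <<'E'
import numpy as np,cv2
from plant import env
def grab(n):
    d=env.get_image(n); z=d["z_map"]; K=np.array(d["mtx"]); R=np.array(d["rotation"])
    if R.size==4:
        from scipy.spatial.transform import Rotation as Ro
        R=Ro.from_quat(np.roll(R,-1)).as_matrix()
    v,u=np.mgrid[:480,:640]
    P=np.stack([(u-K[0,2])/K[0,0]*z,(v-K[1,2])/K[1,1]*z,z],-1)@R.T+np.array(d["xyz"])
    P[z==0]=np.nan
    return d,P
E
python3 - <<'E'
from h import *
for n in("scene","top"):
    d,P=grab(n); cv2.imwrite(f"pics/{n}1.png",d["img"][...,::-1]); np.save(n,P); print(n,d["xyz"],d["rotation"],d["mtx"])
    m=((P[...,2]>.079)&(P[...,2]<.091)&(P[...,0]>.2)).astype(np.uint8)
    k,l,s,c=cv2.connectedComponentsWithStats(m)
    for i in range(1,k):
        if s[i,4]>25: print(s[i],P[l==i].mean(0).round(4),np.ptp(P[l==i],axis=0).round(3))
print(env.nose_length,env.observe())
E
```

```text
scene [-0.83228159 -0.89368346  1.08414344] [-0.47492363  0.75763542 -0.37971625  0.23717438] [[495.93147961   0.         312.4957482 ]
 [  0.         495.93147961 243.3878148 ]
 [  0.           0.           1.        ]]
[115 156  23  10  96] [1.111  2.2136 0.0855] [0.147 0.188 0.012]
[ 56 178  38   9  75] [0.6352 2.0381 0.0849] [0.147 0.242 0.012]
[491 236  17   7  50] [ 1.3792 -0.3317  0.0845] [0.048 0.07  0.011]
[253 238  21   6  50] [0.7033 0.5429 0.0854] [0.071 0.087 0.012]
[435 250  27  22  53] [ 1.0257 -0.2328  0.0846] [0.241 0.024 0.012]
[492 250  13  13  75] [ 1.2033 -0.3843  0.0858] [0.112 0.06  0.011]
[338 252  17   9  43] [0.7982 0.1385 0.0857] [0.072 0.06  0.011]
[258 275  10   5  39] [0.4451 0.3175 0.085 ] [0.035 0.037 0.009]
[338 299  10   7  46] [ 0.4832 -0.0465  0.0854] [0.039 0.036 0.011]
[450 305  23  10  57] [ 0.6874 -0.4209  0.0856] [0.051 0.075 0.012]
[476 328  89  38 289] [ 0.6012 -0.6522  0.0851] [0.031 0.282 0.012]
[418 334  11   8  69] [ 0.4638 -0.3811  0.0849] [0.038 0.036 0.01 ]
[584 334  16  14  99] [ 0.7796 -0.8326  0.0852] [0.095 0.036 0.012]
[573 362  
[... 504 characters left out ...]
sitions': array([ 9.63598704e-01,  3.13378595e-01,  1.49828950e+00,  2.26784630e-05,
        1.33098437e+00, -2.23389750e-01]), 'qvel': array([ 2.76471019e-04, -2.24186986e-03, -2.04968263e-03,  7.48652135e-04,
        6.68002133e-05,  1.53662445e-03]), 'tau': array([ 3.70442620e-03, -4.02807319e+01, -2.52643150e+01,  6.96451496e-02,
        3.42263666e-02, -5.01270961e-05]), 'eef_pos': array([0.19645855, 0.48661623, 0.20695318]), 'tcp_rot': array([-2.23872200e-04,  1.90730848e-01,  9.81642227e-01, -4.80419176e-04]), 'wrist_force': array([ 0.43868945, -0.0195056 ,  0.12332394]), 'ft_torque': array([-0.0113305 ,  0.0118434 ,  0.00678769]), 'gripper_force': 0.0, 'opening': 0.08798312364513512}
```

Run:
```python
from h import *
P=np.load("top.npy")
for c in [(.449,.321),(.487,-.044),(.467,-.379)]:
    m=(abs(P[...,0]-c[0])<.085)&(P[...,1]>c[1]+.035)&(P[...,1]<c[1]+.225)&(P[...,2]>.025)&(P[...,2]<.12)
    Q=P[m]; h=np.percentile(Q[:,2],50); T=Q[abs(Q[:,2]-h)<.008]; print(c,h,T.mean(0),cv2.minAreaRect(T[:,:2].astype(np.float32)))
# obstacles: highest things between
m=(P[...,0]>.3)&(P[...,0]<.56)&(P[...,2]>.09)&(abs(P[...,1])<.6)
print(m.sum(),P[m][:5] if m.any() else "")
img=cv2.imread("pics/top1.png")[170:350,180:540]; cv2.imwrite("pics/topc.png",cv2.resize(img,None,fx=2.2,fy=2.2,interpolation=2))
```

```text
(0.449, 0.321) 0.0441781055154008 [0.43762084 0.44799539 0.04421864] ((0.43843990564346313, 0.44848835468292236), (0.14185141026973724, 0.0908876582980156), 84.63184356689453)
(0.487, -0.044) 0.03897291355782462 [0.49003083 0.05704565 0.03902237] ((0.4910930097103119, 0.05604422092437744), (0.12091189622879028, 0.09047649055719376), 0.45103341341018677)
(0.467, -0.379) 0.06346927771919297 [ 0.46392081 -0.24879903  0.06362642] ((0.4646465480327606, -0.24912670254707336), (0.12096241116523743, 0.1516372412443161), 4.079759120941162)
3006 [[ 0.55999991 -0.01554094  1.16843652]
 [ 0.55968619 -0.05369309  1.16907462]
 [ 0.55999938 -0.06043463  1.16851047]
 [ 0.55996371 -0.06305953  1.16858023]
 [ 0.55985344 -0.07885239  1.16880839]]
```

View pics/scene1.png

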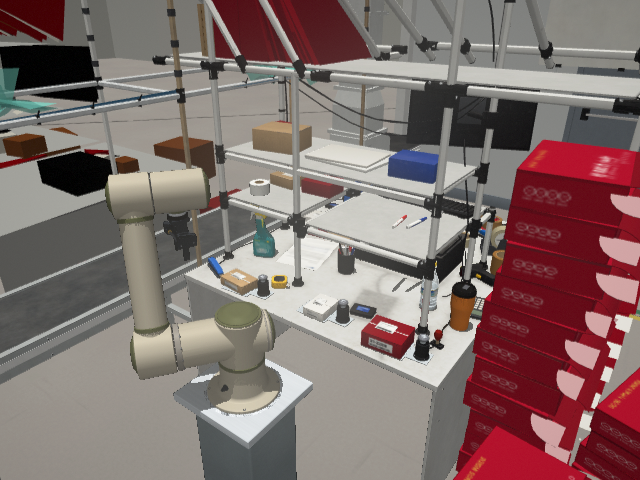

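View pics/topc.png

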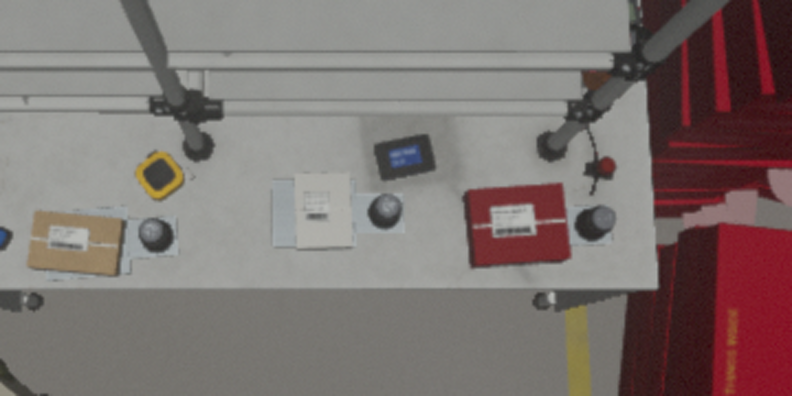

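The top view (crop) shows, left to right, the brown middle parcel (75,243) with its plunger at (155,232). The white small parcel is at (325,210), plunger (386,210), and the red large parcel at (517,225), plunger (597,222). The order is therefore right, left, centre. A tall red stack stands at the right, so I check its clearance and the rack plane.

Run:
```python
from h import *
for n in("top","scene"):
    P=np.load(n+".npy"); x,y,z=P[...,0],P[...,1],P[...,2]
    for a,b in((.1,.3),(.3,.45),(.45,.6)):
        m=(x>a)&(x<b)&(y<-.42)&(y>-1.2)&(z>.1); 
        if m.any(): print(n,a,b,m.sum(),"ymax",np.percentile(y[m],[95,99,100]).round(3),"z",np.percentile(z[m],[5,50,99]).round(2))
    m=(z>.2)&(z<.6)&(abs(y)<.6)&(x>.5)&(x<.8); print(n,"rack x",np.percentile(x[m],[0,1,5,20]).round(3) if m.any() else 0)
    for c in [(.449,.321),(.487,-.044),(.467,-.379)]:
        m=(x>c[0]+.04)&(x<c[0]+.14)&(abs(y-c[1])<.06)&(z>.012)&(z<.5)
        print(c,z[m].max() if m.any() else 0)
```

```text
top 0.45 0.6 1924 ymax [-0.441 -0.424 -0.42 ] z [0.16 0.34 0.87]
top rack x [0.582 0.588 0.591 0.605]
(0.449, 0.321) 0.4804574383021414
(0.487, -0.044) 0.49982121388765277
(0.467, -0.379) 0.4989046847820726
scene 0.45 0.6 7520 ymax [-0.522 -0.442 -0.42 ] z [0.15 0.41 0.87]
scene rack x [0.574 0.581 0.585 0.592]
(0.449, 0.321) 0.49953038431609675
(0.487, -0.044) 0.4999229016260194
(0.467, -0.379) 0.4994398706427948
```

Run:
```python
from h import *
for n in("top","scene"):
    P=np.load(n+".npy"); x,y,z=P[...,0],P[...,1],P[...,2]
    for b in np.arange(.40,.62,.02):
        m=(x>b)&(x<b+.02)&(y<-.3)&(y>-.65)&(z>.1)&(z<.9)
        if m.any(): print(n,b.round(2),m.sum(),"y",np.percentile(y[m],[2,50,98]).round(3),"z",np.percentile(z[m],[2,50,98]).round(2))
```

```text
top 0.58 2622 y [-0.628 -0.344 -0.304] z [0.19 0.81 0.88]
top 0.6 3230 y [-0.646 -0.554 -0.305] z [0.12 0.56 0.87]
scene 0.56 51 y [-0.369 -0.323 -0.313] z [0.15 0.58 0.87]
scene 0.58 5209 y [-0.644 -0.474 -0.308] z [0.14 0.57 0.87]
scene 0.6 5052 y [-0.648 -0.596 -0.375] z [0.11 0.45 0.88]
```

Emit:
{"fn": "move_arm", "kwargs": {
  "targets": [0,0,0,0,0,-0.92,0,0,0,0,0,0,-0.92,0,0,0,0,0,0,-0.92,0,0,0,0,0,0,-0.92,0,0,0,0,0,0,-0.92,0,0,0,0,0,0,-0.92,0,-0.6,-0.6,0,0,0,0,0,-0.6,-0.6,0,0,0,0,0,-0.6,-0.6,0,0,0,0,0,-0.6,-0.6,0,0,0,0,0,-0.6,-0.6,0,0,0,0,0,-0.6,-0.6,0,0,0,0,0],
  "squeeze": 10
}}

```text
time: 1.3
eef_pos: [0.3777, 0.3057, 0.2073]
tcp_rot: [-0.0, -0.001, 1.0, -0.0]
wrist_force: [0.9, 0.8, -0.7]
opening: 0.0008
gripper_force: 0.0
```

Emit:
{"fn": "move_arm", "kwargs": {
  "targets": [-0.1,-0.8,0,0,0,0,0,-0.1,-0.8,0,0,0,0,0,-0.1,-0.8,0,0,0,0,0,-0.1,-0.8,0,0,0,0,0,-0.1,-0.8,0,0,0,0,0,-0.1,-0.8,0,0,0,0,0,-0.1,-0.8,0,0,0,0,0,-0.1,-0.8,0,0,0,0,0,-0.1,-0.8,0,0,0,0,0,-0.1,-0.8,0,0,0,0,0,-0.1,-0.8,0,0,0,0,0,-0.1,-0.8,0,0,0,0,0]
}}

```text
time: 2.5
eef_pos: [0.4374, -0.1745, 0.2072]
tcp_rot: [-0.0, -0.001, 1.0, 0.0]
wrist_force: [-0.7, 0.2, 0.1]
opening: 0.0003
gripper_force: 0.0
```

Emit:
{"fn": "move_arm", "kwargs": {
  "targets": [-0.1,-0.7,0,0,0,0,0,-0.1,-0.7,0,0,0,0,0,-0.1,-0.7,0,0,0,0,0,-0.1,-0.7,0,0,0,0,0,-0.1,-0.7,0,0,0,0,0,-0.1,-0.6,0.4,0,0,0,0,0,0,0.4,0,0,0,0,0,0,0.4,0,0,0,0,0,0,0.3,0,0,0,0,0,0,0,0,0,0,0,0,0,0,0,0,0,0]
}}

```text
time: 3.6
eef_pos: [0.468, -0.3778, 0.1327]
tcp_rot: [-0.0, -0.001, 1.0, 0.0]
wrist_force: [0.9, -0.1, -0.4]
opening: 0.0004
gripper_force: 0.0
```

Run:
```python
from h import *
d,P=grab("scene"); cv2.imwrite("pics/c.png",cv2.resize(d["img"][280:370,360:480,::-1],None,fx=6,fy=6,interpolation=2))
```

```text
(no output)
```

View pics/c.png

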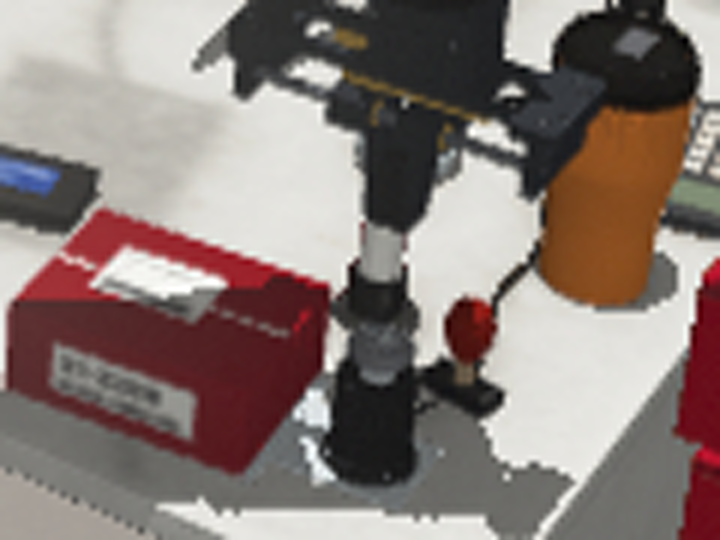

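Run:
```python
from h import *
d,P=grab("scene"); m=(np.linalg.norm(P[...,:2]-[.468,-.378],axis=-1)<.04)&(P[...,2]>.095)
z=P[...,2]; print("tip z",z[m].min())
for a in(.1,.12,.13,.14,.15,.16,.18):
    q=m&(z>=a)&(z<a+.01)
    if q.any(): print(a,q.sum(),P[q].mean(0).round(4),np.ptp(P[q],axis=0).round(3))
v,u=np.where(m); print(u.min(),u.max(),v.max())
K=np.array(d["mtx"])
```

```text
tip z 0.1625511048421181
0.16 11 [ 0.4599 -0.3804  0.1669] [0.015 0.021 0.007]
0.18 24 [ 0.4599 -0.3808  0.184 ] [0.026 0.03  0.009]
416 446 318
```

Run:
```python
from h import *
d,P=grab("scene")
for v in range(312,346,2): print(v,*[np.array2string(P[v,u].round(3)) for u in (421,424,427)])
from scipy.spatial.transform import Rotation as Ro
R=Ro.from_quat(np.roll(d["rotation"],-1)).as_matrix();K=np.array(d["mtx"])
for p in [(.468,-.378,.125),(.468,-.378,.16),(.467,-.379,.086)]:
    c=R.T@(np.array(p)-d["xyz"]); c=K@c; print(p,c[:2]/c[2])
```

```text
312 [ 0.46  -0.365  0.18 ] [ 0.462 -0.375  0.184] [ 0.461 -0.385  0.188]
314 [ 0.458 -0.367  0.175] [ 0.459 -0.377  0.178] [ 0.458 -0.387  0.183]
316 [ 0.454 -0.369  0.17 ] [ 0.458 -0.378  0.171] [ 0.458 -0.388  0.175]
318 [ 0.588 -0.315  0.066] [ 0.587 -0.327  0.072] [ 0.454 -0.39   0.171]
320 [ 0.59  -0.315  0.057] [ 0.59  -0.327  0.062] [ 0.603 -0.333  0.057]
322 [ 0.589 -0.317  0.049] [ 0.591 -0.327  0.052] [ 0.676 -0.305 -0.004]
324 [ 0.576 -0.323  0.051] [ 0.591 -0.328  0.044] [ 0.604 -0.334  0.039]
326 [ 0.585 -0.32   0.035] [ 0.594 -0.327  0.033] [ 0.605 -0.335  0.031]
328 [ 0.58  -0.323  0.031] [ 0.587 -0.331  0.031] [ 0.603 -0.336  0.023]
330 [ 0.584 -0.322  0.02 ] [ 0.583 -0.334  0.025] [ 0.614 -0.333  0.007]
332 [ 0.578 -0.325  0.016] [ 0.59  -0.332  0.012] [ 0.602 -0.339  0.008]
334 [ 0.471 -0.369  0.089] [ 0.475 -0.378  0.091] [ 0.592 -0.343  0.007]
336 [ 0.463 -0.373  0.087] [ 0.474 -0.379  0.084] [ 0.475 -0.389  0.087]
338 [ 0.453 -0.378  0.087] [ 0.461 -0.385  0.086] [ 0.465 -0.394  0.087]
340 [ 0.448 -0.381  0.083] [ 0.45  -0.39   0.087] [ 0.462 -0.396  0.082]
342 [ 0.464 -0.375  0.063] [ 0.459 -0.388  0.072] [ 0.472 -0.393  0.066]
344 [ 0.454 -0.38   0.063] [ 0.455 -0.39   0.067] [ 0.464 -0.397  0.065]
(0.468, -0.378, 0.125) [424.06504412 326.42241252]
(0.468, -0.378, 0.16) [425.10455321 317.55265942]
(0.467, -0.379, 0.086) [423.0743805  336.36692396]
```

Run:
```python
from h import *
o=env.observe(); print(o["time"],o["eef_pos"],o["joint_positions"].round(4),o["opening"])
P=np.load("scene.npy"); r=np.linalg.norm(P[...,:2]-[.196,.487],axis=-1); m=(r<.12)&(P[...,2]>.1)&(P[...,2]<.6)
print("start",np.sort(P[...,2][m])[:12].round(3))
for n in("scene","top"):
    d,P=grab(n); r=np.linalg.norm(P[...,:2]-[.468,-.378],axis=-1); z=P[...,2]
    m=(r<.12)&(z>.1)&(z<.6)&(P[...,0]<.55); print(n,np.sort(z[m])[:12].round(3))
    for a in np.arange(.16,.34,.02):
        q=m&(z>=a)&(z<a+.02)
        if q.any(): print(a.round(2),q.sum(),P[q].min(0).round(3),P[q].max(0).round(3))
```

```text
3.75 [ 0.46825969 -0.37806173  0.1334743 ] [-0.8737  0.5414  1.3568 -0.      1.2417 -2.4461] 0.00047097068767900367
start [0.238 0.24  0.24  0.241 0.241 0.241 0.242 0.242 0.243 0.243 0.244 0.245]
scene [0.162 0.162 0.165 0.166 0.168 0.168 0.168 0.168 0.169 0.169 0.169 0.17 ]
0.16 38 [ 0.451 -0.394  0.162] [ 0.476 -0.363  0.18 ]
0.18 52 [ 0.451 -0.396  0.181] [ 0.473 -0.364  0.2  ]
0.2 63 [ 0.45  -0.398  0.2  ] [ 0.474 -0.362  0.22 ]
0.22 88 [ 0.426 -0.465  0.222] [ 0.503 -0.294  0.24 ]
0.24 288 [ 0.425 -0.471  0.24 ] [ 0.496 -0.288  0.26 ]
0.26 547 [ 0.427 -0.473  0.26 ] [ 0.504 -0.286  0.28 ]
0.28 126 [ 0.437 -0.422  0.28 ] [ 0.486 -0.362  0.3  ]
0.3 117 [ 0.427 -0.422  0.3  ] [ 0.5   -0.362  0.32 ]
0.32 169 [ 0.427 -0.419  0.32 ] [ 0.494 -0.341  0.34 ]
top [0.239 0.244 0.254 0.255 0.257 0.258 0.26  0.26  0.262 0.263 0.263 0.263]
0.22 1 [ 0.444 -0.416  0.239] [ 0.444 -0.416  0.239]
0.24 6 [ 0.444 -0.412  0.244] [ 0.501 -0.284  0.26 ]
0.26 101 [ 0.447 -0.318  0.26 ] [ 0.503 -0.282  0.278]
0.32 3 [ 0.479 -0.344  0.324] [ 0.483 -0.342  0.327]
```

Depth shows the gripper sitting about 39 mm higher than the reported TCP, both at the start and now, while x and y agree. I'll descend in stages and let the force settle it.

Emit:
{"fn": "move_arm", "kwargs": {
  "targets": [0,0,0.2,0,0,0,0,0,0,0.2,0,0,0,0,0,0,0.2,0,0,0,0,0,0,0.1,0,0,0,0,0,0,0,0,0,0,0,0,0,0,0,0,0,0]
}}

```text
time: 4.45
eef_pos: [0.468, -0.3778, 0.0975]
tcp_rot: [0.0, -0.001, 1.0, -0.0]
wrist_force: [0.3, 0.1, -1.5]
opening: 0.0002
gripper_force: 0.0
```

```bash
cat >> h.py <<'E'
def tip(x,y):
    d,P=grab("scene"); r=np.linalg.norm(P[...,:2]-[x,y],axis=-1); z=P[...,2]
    m=(r<.03)&(z>.1)&(z<.3); print("tip",np.sort(z[m])[:6].round(3)); o=env.observe(); print(o["eef_pos"].round(4),o["wrist_force"].round(2))
    r=np.linalg.norm(P[...,:2]-[x,y],axis=-1); m=(r<.023)&(z>.055)&(z<.095); print("cap z",np.percentile(z[m],[50,75,85]).round(4))
    return d,P
E
python3 - <<'E'
from h import *
tip(.468,-.378)
E
```

```text
tip [0.129 0.131 0.132 0.132 0.132 0.132]
[ 0.4681 -0.378   0.0977] [-0.21 -0.03  0.94]
cap z [0.0788 0.0848 0.0857]
```

Emit:
{"fn": "move_arm", "kwargs": {
  "targets": [0,0,0.03,0,0,0,0,0,0,0.03,0,0,0,0,0,0,0.03,0,0,0,0,0,0,0.03,0,0,0,0,0,0,0.03,0,0,0,0,0,0,0,0,0,0,0]
}}

```text
time: 5.1
eef_pos: [0.4679, -0.3777, 0.0897]
tcp_rot: [-0.0, -0.001, 1.0, 0.0]
wrist_force: [-0.0, 0.4, -0.1]
opening: 0.0006
gripper_force: 0.0
```

Run:
```python
from h import *
d,P=tip(.468,-.378); cv2.imwrite("pics/d.png",cv2.resize(d["img"][300:360,380:460,::-1],None,fx=8,fy=8,interpolation=2))
```

```text
tip [0.12  0.121 0.123 0.123 0.123 0.124]
[ 0.4679 -0.3777  0.0898] [ 1.16  0.2  -0.14]
cap z [0.0795 0.085  0.0871]
```

View pics/d.png

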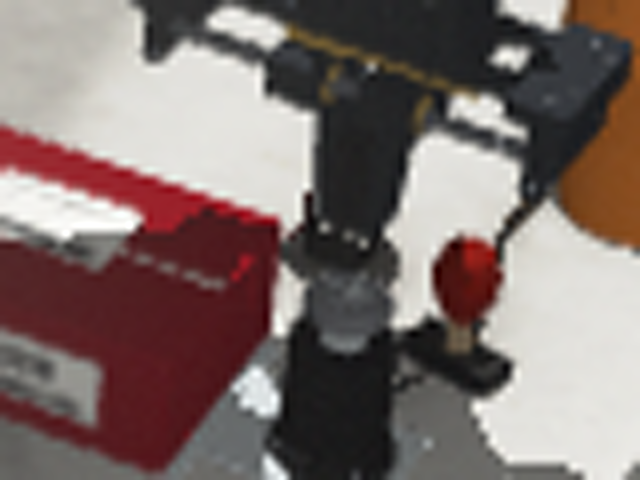

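No contact at the reported height; the fingers (345,240) are still well clear of the cap (348,300), so the offset is real.

Emit:
{"fn": "move_arm", "kwargs": {
  "targets": [0,0,0.1,0,0,0,0,0,0,0.1,0,0,0,0,0,0,0.1,0,0,0,0,0,0,0.1,0,0,0,0,0,0,0.1,0,0,0,0,0,0,0,0,0,0,0]
}}

```text
time: 5.75
eef_pos: [0.4677, -0.3775, 0.064]
tcp_rot: [-0.0, -0.001, 1.0, 0.001]
wrist_force: [0.4, -0.4, -0.8]
opening: 0.0002
gripper_force: 0.0
```

Emit:
{"fn": "move_arm", "kwargs": {
  "targets": [0,0,0.02,0,0,0,0,0,0,0.02,0,0,0,0,0,0,0.02,0,0,0,0,0,0,0,0,0,0,0]
}}

```text
time: 6.15
eef_pos: [0.468, -0.3778, 0.0619]
tcp_rot: [0.0, -0.001, 1.0, -0.0]
wrist_force: [-0.5, -0.0, -0.0]
opening: 0.0004
gripper_force: 0.0
```

Run:
```python
from h import *
tip(.468,-.378)
```

```text
tip [0.1   0.1   0.101 0.102 0.102 0.102]
[ 0.468  -0.3778  0.0619] [ 0.1   0.56 -0.17]
cap z [0.068  0.0846 0.0871]
```

Emit:
{"fn": "move_arm", "kwargs": {
  "targets": [0,0,0.02,0,0,0,0,0,0,0.02,0,0,0,0,0,0,0.02,0,0,0,0,0,0,0.02,0,0,0,0]
}}

```text
time: 6.6
eef_pos: [0.4679, -0.3778, 0.0578]
tcp_rot: [-0.0, -0.001, 1.0, 0.0]
wrist_force: [-1.2, -0.3, -0.2]
opening: 0.0006
gripper_force: 0.0
```

Emit:
{"fn": "move_arm", "kwargs": {
  "targets": [0,0,0.02,0,0,0,0,0,0,0.02,0,0,0,0]
}}

```text
time: 6.8
eef_pos: [0.4679, -0.3778, 0.0558]
tcp_rot: [0.0, -0.001, 1.0, -0.0]
wrist_force: [0.6, -0.5, 0.4]
opening: 0.0006
gripper_force: 0.0
```

Emit:
{"fn": "move_arm", "kwargs": {
  "targets": [0,0,0.02,0,0,0,0,0,0,0.02,0,0,0,0]
}}

```text
time: 7.0
eef_pos: [0.468, -0.3778, 0.0541]
tcp_rot: [0.0, -0.001, 1.0, -0.0]
wrist_force: [-0.6, 1.6, 3.6]
opening: 0.0007
gripper_force: 1.7
```

Emit:
{"fn": "move_arm", "kwargs": {
  "targets": [0,0,0.02,0,0,0,0,0,0,0.02,0,0,0,0]
}}

```text
time: 7.2
eef_pos: [0.468, -0.3778, 0.0521]
tcp_rot: [0.0, -0.001, 1.0, -0.0]
wrist_force: [-1.7, 1.1, 4.0]
opening: 0.0003
gripper_force: 1.8
```

Emit:
{"fn": "move_arm", "kwargs": {
  "targets": [0,0,0.02,0,0,0,0,0,0,0.02,0,0,0,0,0,0,0.02,0,0,0,0,0,0,0.02,0,0,0,0]
}}

```text
time: 7.6
eef_pos: [0.468, -0.3778, 0.0478]
tcp_rot: [0.0, -0.001, 1.0, 0.0]
wrist_force: [-1.5, 1.4, 4.1]
opening: 0.0008
gripper_force: 1.8
```

Emit:
{"fn": "move_arm", "kwargs": {
  "targets": [0,0,0.014,0,0,0,0,0,0,0.014,0,0,0,0]
}}

```text
time: 7.8
eef_pos: [0.468, -0.3778, 0.0464]
tcp_rot: [0.0, -0.001, 1.0, -0.0]
wrist_force: [-0.6, 0.6, 2.7]
opening: 0.0007
gripper_force: 1.7
```

Emit:
{"fn": "move_arm", "kwargs": {
  "targets": [0,0,0.01,0,0,0,0,0,0,0.01,0,0,0,0]
}}

```text
time: 8.0
eef_pos: [0.468, -0.3778, 0.0455]
tcp_rot: [-0.0, -0.001, 1.0, -0.0]
wrist_force: [-0.9, 1.1, 3.6]
opening: 0.0006
gripper_force: 1.6
```

Run:
```python
from h import *
tip(.468,-.378)
```

```text
tip [0.1   0.101 0.101 0.102 0.102 0.103]
[ 0.468  -0.3778  0.0454] [0.81 0.   2.27]
cap z [0.0744 0.0837 0.0872]
```

Emit:
{"fn": "move_arm", "kwargs": {
  "targets": [0,0,-0.1,0,0,0,0,0,0,-0.3,0,0,0,0,0,0,-0.4,0,0,0,0,0,0,-0.5,0,0,0,0,0,0,-0.5,0,0,0,0,0,0.5,0,0,0,0,0,0,0.7,0,0,0,0,0,0,0.8,0,0,0,0,0,0,0.8,0,0,0,0,0]
}}

```text
time: 8.95
eef_pos: [0.4675, -0.2364, 0.1356]
tcp_rot: [0.0, -0.0, 1.0, -0.0]
wrist_force: [-0.0, -0.1, 0.2]
opening: 0.0002
gripper_force: 0.0
```

Run:
```python
from h import *
for n in("scene","top"):
    d,P=grab(n); z=P[...,2]
    for c in [(.449,.321),(.487,-.044),(.467,-.379)]:
        m=(np.linalg.norm(P[...,:2]-c,axis=-1)<.014)&(z>.06)&(z<.1); print(n,c,m.sum(),np.median(z[m]).round(4) if m.any() else "")
print(env.observe()["eef_pos"])
```

```text
scene (0.449, 0.321) 29 0.0818
scene (0.487, -0.044) 42 0.0826
scene (0.467, -0.379) 40 0.0766
top (0.449, 0.321) 55 0.0833
top (0.487, -0.044) 53 0.0846
top (0.467, -0.379) 27 0.0755
[ 0.46768569 -0.2340137   0.13585689]
```

Emit:
{"fn": "move_arm", "kwargs": {
  "targets": [0.03,0.9,0,0,0,0,0,0.03,0.9,0,0,0,0,0,0.03,0.9,0,0,0,0,0,0.03,0.9,0,0,0,0,0,0.03,0.9,0,0,0,0,0,0.03,0.9,0,0,0,0,0,0.03,0.9,0,0,0,0,0,0.03,0.9,0,0,0,0,0,0.03,0.9,0,0,0,0,0,0.03,0.9,0,0,0,0,0,0.03,0.9,0,0,0,0,0,0.05,0.8,0,0,0,0,0]
}}

```text
time: 10.25
eef_pos: [0.4481, 0.299, 0.1356]
tcp_rot: [0.0, -0.001, 1.0, 0.0]
wrist_force: [-0.3, 0.6, -0.7]
opening: 0.0003
gripper_force: 0.0
```

Emit:
{"fn": "move_arm", "kwargs": {
  "targets": [0,0.4,0,0,0,0,0,0,0,0.3,0,0,0,0,0,0,0.4,0,0,0,0,0,0,0.3,0,0,0,0,0,0,0.2,0,0,0,0,0,0,0.1,0,0,0,0,0,0,0,0,0,0,0]
}}

```text
time: 10.95
eef_pos: [0.448, 0.317, 0.0703]
tcp_rot: [-0.0, -0.001, 1.0, -0.0]
wrist_force: [-0.4, -0.8, 0.2]
opening: 0.0006
gripper_force: 0.0
```

Run:
```python
from h import *
d,P=tip(.449,.321); print(env.observe()["tcp_rot"].round(4)); cv2.imwrite("pics/e.png",cv2.resize(d["img"][240:310,220:310,::-1],None,fx=7,fy=7,interpolation=2))
```

```text
tip [0.101 0.103 0.104 0.105 0.105 0.106]
[0.4483 0.3172 0.0709] [ 0.21 -0.38  0.82]
cap z [0.0771 0.0845 0.0856]
[ 2.e-04 -7.e-04  1.e+00  1.e-04]
```

View pics/e.png

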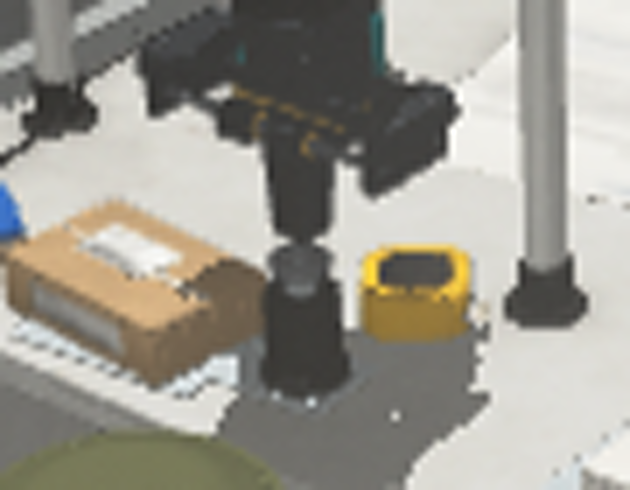

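The fingertips (300,238) sit centred just above the cap (302,262) of the middle parcel's plunger.

Emit:
{"fn": "move_arm", "kwargs": {
  "targets": [0,0.06,0.08,0,0,0,0,0,0,0.08,0,0,0,0,0,0,0.06,0,0,0,0,0,0,0.02,0,0,0,0,0,0,0,0,0,0,0]
}}

```text
time: 11.5
eef_pos: [0.4478, 0.3202, 0.0584]
tcp_rot: [-0.0, -0.001, 1.0, -0.0]
wrist_force: [-0.5, 0.1, -0.6]
opening: 0.0006
gripper_force: 0.0
```

Emit:
{"fn": "move_arm", "kwargs": {
  "targets": [0,0,0.02,0,0,0,0,0,0,0.02,0,0,0,0]
}}

```text
time: 11.7
eef_pos: [0.4479, 0.3202, 0.0566]
tcp_rot: [0.0, -0.001, 1.0, 0.0]
wrist_force: [-0.3, 0.7, -0.2]
opening: 0.0006
gripper_force: 0.0
```

Emit:
{"fn": "move_arm", "kwargs": {
  "targets": [0,0,0.02,0,0,0,0,0,0,0.02,0,0,0,0]
}}

```text
time: 11.9
eef_pos: [0.4479, 0.3202, 0.0545]
tcp_rot: [0.0, -0.001, 1.0, 0.0]
wrist_force: [-0.0, 0.5, -0.4]
opening: 0.0003
gripper_force: 0.0
```

Emit:
{"fn": "move_arm", "kwargs": {
  "targets": [0,0,0.02,0,0,0,0]
}}

```text
time: 12.0
eef_pos: [0.4479, 0.3202, 0.0536]
tcp_rot: [0.0, -0.001, 1.0, 0.0]
wrist_force: [-1.5, -0.6, 3.4]
opening: 0.0004
gripper_force: 1.7
```

Emit:
{"fn": "move_arm", "kwargs": {
  "targets": [0,0,0.02,0,0,0,0]
}}

```text
time: 12.1
eef_pos: [0.4479, 0.3202, 0.0527]
tcp_rot: [0.0, -0.001, 1.0, -0.0]
wrist_force: [-1.6, -0.4, 3.7]
opening: 0.0004
gripper_force: 1.8
```

Emit:
{"fn": "move_arm", "kwargs": {
  "targets": [0,0,0.02,0,0,0,0,0,0,0.02,0,0,0,0,0,0,0.02,0,0,0,0,0,0,0.02,0,0,0,0,0,0,0.02,0,0,0,0]
}}

```text
time: 12.6
eef_pos: [0.4479, 0.3202, 0.0475]
tcp_rot: [0.0, -0.001, 1.0, 0.0]
wrist_force: [-1.5, -0.7, 3.9]
opening: 0.0008
gripper_force: 1.8
```

Emit:
{"fn": "move_arm", "kwargs": {
  "targets": [0,0,0.016,0,0,0,0,0,0,0.014,0,0,0,0]
}}

```text
time: 12.8
eef_pos: [0.4478, 0.3202, 0.0459]
tcp_rot: [-0.0, -0.001, 1.0, -0.0]
wrist_force: [-1.7, -0.8, 3.0]
opening: 0.0002
gripper_force: 1.7
```

Emit:
{"fn": "move_arm", "kwargs": {
  "targets": [0,0,0.014,0,0,0,0,0,0,0.01,0,0,0,0,0,0,0,0,0,0,0]
}}

```text
time: 13.1
eef_pos: [0.4479, 0.3202, 0.0447]
tcp_rot: [0.0, -0.001, 1.0, 0.0]
wrist_force: [-0.3, 0.9, 2.0]
opening: 0.0005
gripper_force: 0.9
```

Emit:
{"fn": "move_arm", "kwargs": {
  "targets": [0,0,-0.1,0,0,0,0,0,0,-0.3,0,0,0,0,0,0,-0.4,0,0,0,0,0,0,-0.5,0,0,0,0,0,0,-0.5,0,0,0,0,-0.1,-0.6,0,0,0,0,0,-0.1,-0.8,0,0,0,0,0,-0.1,-0.8,0,0,0,0,0,-0.1,-0.8,0,0,0,0,0,-0.1,-0.8,0,0,0,0,0,0,-0.4,0,0,0,0,0,0,0,0,0,0,0,0]
}}

```text
time: 14.3
eef_pos: [0.4734, 0.1083, 0.135]
tcp_rot: [0.0, 0.001, 1.0, -0.0]
wrist_force: [0.5, 0.5, -0.2]
opening: 0.0006
gripper_force: 0.0
```

Run:
```python
from h import *
for n in("scene","top"):
    d,P=grab(n); z=P[...,2]
    for c in [(.449,.321),(.487,-.044),(.467,-.379)]:
        m=(np.linalg.norm(P[...,:2]-c,axis=-1)<.014)&(z>.06)&(z<.1); print(n,c,m.sum(),np.median(z[m]).round(4) if m.any() else "")
print(env.observe()["eef_pos"])
```

```text
scene (0.449, 0.321) 21 0.0756
scene (0.487, -0.044) 39 0.0837
scene (0.467, -0.379) 39 0.0759
top (0.449, 0.321) 54 0.0755
top (0.487, -0.044) 55 0.0855
top (0.467, -0.379) 52 0.0765
[0.47322455 0.11049991 0.13498963]
```

Both plungers are about 10 mm down. The smallest parcel's plunger is next.

Emit:
{"fn": "move_arm", "kwargs": {
  "targets": [-0.09,-0.6,0,0,0,0,0,-0.09,-0.8,0,0,0,0,0,-0.09,-0.8,0,0,0,0,0,0,-0.6,0,0,0,0,0,0,-0.28,0,0,0,0,0,0,0,0.4,0,0,0,0,0,0,0.4,0,0,0,0,0,0,0.3,0,0,0,0,0,0,0.2,0,0,0,0,0,0,0,0,0,0,0]
}}

```text
time: 15.4
eef_pos: [0.4865, -0.0426, 0.0689]
tcp_rot: [-0.001, -0.001, 1.0, 0.0]
wrist_force: [0.2, -0.2, -0.9]
opening: 0.0006
gripper_force: 0.0
```

Run:
```python
from h import *
d,P=tip(.487,-.044); cv2.imwrite("pics/f.png",cv2.resize(d["img"][260:330,300:390,::-1],None,fx=7,fy=7,interpolation=2))
```

```text
tip [0.102 0.103 0.104 0.104 0.104 0.104]
[ 0.487  -0.0429  0.0698] [ 0.02 -0.76  0.16]
cap z [0.0745 0.0848 0.0861]
```

View pics/f.png

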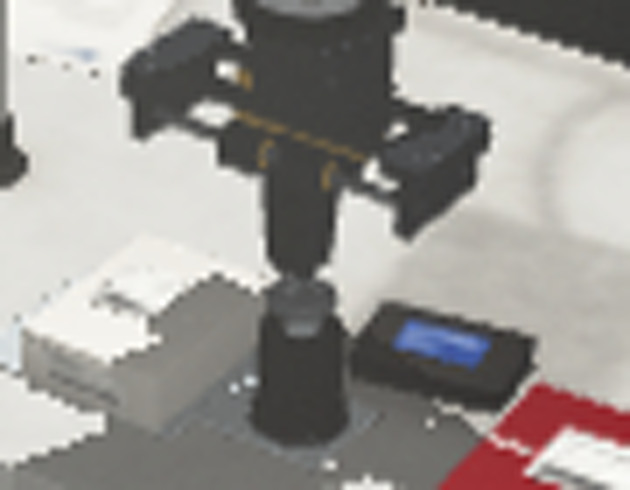

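The fingertips (300,272) are centred over the small parcel's plunger cap (300,300).

Emit:
{"fn": "move_arm", "kwargs": {
  "targets": [0,0,0.08,0,0,0,0,0,0,0.08,0,0,0,0,0,0,0.04,0,0,0,0,0,0,0.02,0,0,0,0,0,0,0,0,0,0,0]
}}

```text
time: 15.95
eef_pos: [0.4869, -0.0438, 0.0588]
tcp_rot: [-0.0, -0.001, 1.0, 0.0]
wrist_force: [-0.2, -0.2, -0.2]
opening: 0.0008
gripper_force: 0.0
```

Emit:
{"fn": "move_arm", "kwargs": {
  "targets": [0,0,0.02,0,0,0,0,0,0,0.02,0,0,0,0]
}}

```text
time: 16.15
eef_pos: [0.487, -0.0438, 0.0569]
tcp_rot: [0.0, -0.001, 1.0, -0.0]
wrist_force: [0.5, 0.0, -0.2]
opening: 0.0005
gripper_force: 0.0
```

Emit:
{"fn": "move_arm", "kwargs": {
  "targets": [0,0,0.02,0,0,0,0]
}}

```text
time: 16.25
eef_pos: [0.487, -0.0438, 0.0558]
tcp_rot: [0.0, -0.001, 1.0, -0.0]
wrist_force: [0.0, -0.1, 0.3]
opening: 0.0006
gripper_force: 0.0
```

Emit:
{"fn": "move_arm", "kwargs": {
  "targets": [0,0,0.02,0,0,0,0]
}}

```text
time: 16.35
eef_pos: [0.487, -0.0438, 0.0548]
tcp_rot: [0.0, -0.001, 1.0, -0.0]
wrist_force: [-1.0, 1.5, 4.5]
opening: 0.0003
gripper_force: 1.7
```

Emit:
{"fn": "move_arm", "kwargs": {
  "targets": [0,0,0.02,0,0,0,0]
}}

```text
time: 16.45
eef_pos: [0.487, -0.0438, 0.0539]
tcp_rot: [0.0, -0.001, 1.0, -0.0]
wrist_force: [-2.0, 0.1, 4.3]
opening: 0.0005
gripper_force: 1.8
```

Contact came at about 0.0553, so the target is about 0.0452.

Emit:
{"fn": "move_arm", "kwargs": {
  "targets": [0,0,0.02,0,0,0,0,0,0,0.02,0,0,0,0,0,0,0.02,0,0,0,0,0,0,0.02,0,0,0,0,0,0,0.02,0,0,0,0,0,0,0.02,0,0,0,0]
}}

```text
time: 17.05
eef_pos: [0.4869, -0.0438, 0.0477]
tcp_rot: [0.0, -0.001, 1.0, -0.0]
wrist_force: [-0.1, 0.4, 3.8]
opening: 0.0003
gripper_force: 1.8
```

Emit:
{"fn": "move_arm", "kwargs": {
  "targets": [0,0,0.016,0,0,0,0,0,0,0.014,0,0,0,0]
}}

```text
time: 17.25
eef_pos: [0.487, -0.0438, 0.0463]
tcp_rot: [0.0, -0.001, 1.0, -0.0]
wrist_force: [-0.5, 0.4, 3.4]
opening: 0.0007
gripper_force: 1.7
```

Emit:
{"fn": "move_arm", "kwargs": {
  "targets": [0,0,0.014,0,0,0,0,0,0,0.01,0,0,0,0,0,0,0,0,0,0,0]
}}

```text
time: 17.55
eef_pos: [0.4869, -0.0437, 0.045]
tcp_rot: [0.0, -0.001, 1.0, 0.0]
wrist_force: [-0.4, 0.2, 1.9]
opening: 0.0005
gripper_force: 0.8
```

Emit:
{"fn": "move_arm", "kwargs": {
  "targets": [0,0,-0.1,0,0,0,0,0,0,-0.3,0,0,0,0,0,0,-0.4,0,0,0,0,0,0,-0.5,0,0,0,0,0,0,-0.5,0,0,0,0,0.3,0.6,0,0,0,0,0,0.3,0.8,0,0,0,0,0,0.3,0.8,0,0,0,0,0,0,0.7,0,0,0,0,0,0,0.4,0,0,0,0,0,0,0,0,0,0,0,0,0,0,0,0,0,0,0]
}}

```text
time: 18.75
eef_pos: [0.4417, 0.121, 0.1352]
tcp_rot: [-0.0, -0.001, 1.0, -0.0]
wrist_force: [-0.4, -0.0, -0.1]
opening: 0.0005
gripper_force: 0.0
```

Run:
```python
from h import *
for n in("scene","top"):
    d,P=grab(n); z=P[...,2]
    for c in [(.449,.321),(.487,-.044),(.467,-.379)]:
        m=(np.linalg.norm(P[...,:2]-c,axis=-1)<.014)&(z>.06)&(z<.1); print(n,c,m.sum(),np.median(z[m]).round(4) if m.any() else "")
print(env.observe()["eef_pos"],env.observe()["wrist_force"])
```

```text
scene (0.449, 0.321) 24 0.0741
scene (0.487, -0.044) 24 0.076
scene (0.467, -0.379) 37 0.0759
top (0.449, 0.321) 59 0.076
top (0.487, -0.044) 53 0.0755
top (0.467, -0.379) 50 0.0769
[0.44177518 0.12035684 0.13511357] [-0.74541385 -0.88637061 -0.12325437]
```

All three plungers are about 10 mm down and the arm touches nothing.

```bash
python3 -c "
from plant import env
print(env.job_done())"
```

```text
the job is handed in; nothing more can be done
None
```

I pressed the plungers in order (large, middle, small), each about 10 mm of its 12 mm by depth camera with force readings under 5 N, and handed the job in with no verdict returned; the fingertips sat about 39 mm higher than the reported TCP implies, so I found each contact by force.

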